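# Pin a microscope stage for transport

### The job

The dismounted microscope stage is about to be carried away: lock it with the red-knobbed transport pin. Lift that pin out of the wooden block and lower it, still held, through the brass-rimmed eyelet at the front of the stage until its collar sits flat on the metal ear, then let go; leave the black and the blue pin where they are in the block.

Things in the scene. Friction and masses are not known exactly. Their poses are not given: they have to be found in the camera images.
- red_pin: Pin to use: steel shaft 12 mm thick (z -52 to 0 mm), flat collar 48 mm across (0 to 4), round red knob 28 mm across (4 to 50). Origin on the axis at the collar's underside, z up the pin; 80-145 g. Stands upright in one of 3 wells (18 mm, through) of a fixed orange-brown wooden block 80 x 214 x 60 mm high, collar on its top. Wells in a straight row, 70 mm apart; any pin may be in any well.
- black_pin: Bystander pin of the same shape and size with a black knob, in another well of the block; origin at the underside of its collar. Leave it alone.
- blue_pin: Bystander pin of the same shape and size with a blue knob, in another well of the block; origin at the underside of its collar. Leave it alone.
- eyelet (a point): Mouth centre of a vertical brass-rimmed hole, 28 mm wide, in the ear (64 mm wide, 8 thick) of the fixed stage; on the ear's top, 70 mm above the bench. z up; +x to the stage's black plate (145 x 190 mm, level with the ear), 40 mm away; on it only an 8 mm high strip 157 mm away. The same hole repeats in a lower ear, 24 to 32 mm above the bench; the shaft passes both.
Things that resemble listed ones, but are neither listed nor needed, are in the scene too. What is shaped like the red_pin but green is not meant.

How it is judged (in metres and radians):
On the way:
1. the red pin, held in the fingers and upright, has its shaft at least 12 mm into the eyelet (z of red_pin in the frame of eyelet below 0.04 m and horizontal distance between red_pin and eyelet below 0.012 m and angle between red_pin's own z axis and vertical below 0.26 rad and contact force between the fingers and red_pin above 0.5 N), for 0.1 s.
At the end, for the whole second after the job is handed in: The red pin stands through the eyelet, its collar down on the ear (underside within 4 mm of the ear's top), its axis within 12 mm of the eyelet's, upright within 7 degrees, released and at rest; the black and blue pins are within 20 mm of where they stood (horizontal distance between red_pin and eyelet below 0.012 m and z of red_pin in the frame of eyelet between -0.004 and 0.004 m and angle between red_pin's own z axis and vertical below 0.12 rad and linear speed of red_pin below 0.02 m/s and distance of each of black_pin, blue_pin from where it was at the start of the episode below 0.02 m); the robot touches nothing.
It fails at once if the black or the blue pin is pulled out or shifted by more than 30 mm (distance of any of black_pin, blue_pin from where it was at the start of the episode above 0.03 m).
It also fails if it takes over 42 s, if anything falls off the work surface, if the arm or the gripper's body presses on something with over 40 N, if the wrist force passes 120 N, or if a joint passes its speed limit or range.

### The arm

A 7-joint arm with a two-finger parallel gripper is mounted at the origin on the work surface. World frame = base frame: x ahead of the robot, y to its left, z up, the work surface at z = 0. Lengths are in m, angles in degrees, forces in N, time in s.
With the tool pointing down it reaches from about 0.425 to 0.875 m from the base axis. Payload 8.4 kg.
Tool frame: the origin (TCP) lies at the centre of the arm's flange, where the gripper is bolted on; the fingertips stand 173 mm ahead of it and the grasp point (between the pads) lies 155 mm ahead of it (manip.grip_depth is the distance from the TCP to the grasp point, in m); z points along the fingers, y is the line along which they close (so a half turn about z gives the same grasp; the last joint's range is limited). The gripper opens to 85 mm and grips with 20 to 120 N. Pads are 22 mm wide; open, the fingers measure 114 mm over their backs; the gripper's body (76 mm by 85 mm) begins 54 mm behind the grasp point. The pads swing forward as they close: fully open they stand 13 mm farther back than shut.
Start: joints at [-82.174, 19.091, 2.286, 83.961, -0.768, 76.965, -3.352], TCP at [0.152, 0.632, 0.405] pointing down, gripper open.
Joint ranges: [-147.57, 147.57], [-21.85, 119.76], [-74.77, 79.35], [14.55, 137.4], [-85.83, 265.84], [4.83, 119.75], [-152.11, 152.11]. Speed limits (degrees/s): [127.2, 127.2, 159.86, 159.86, 180, 180, 180].

### API

Orientations are given as a 3x3 rotation matrix whose columns are the frame's x, y, z axes.
In Python, from workcell import manip gives the robot as it stands. The module is installed in compiled form; this text tells all that it offers.
- The arm moves only by the shell command python3 -m creep 'ROWS' [FORCE]. ROWS is text: rows parted by semicolons, each of 5 numbers parted by spaces: the shift along the tool's x, y, z in mm, then the turn about the tool's z in rad, then the gripper command: -1 is shut, 1 is fully open, values between are in proportion. A call has 1 to 20 rows; each row shifts and turns the commanded pose from where the row before left it, along the tool's axes as they then stand; what a row does not reach is not made up. A row lasts 1/10 s, in which the tool goes at most 50 mm and 8.59 degrees, less where a joint would pass 70% of its speed; a pose out of reach is approached as far as the arm can. A call with a gripper value outside its range is refused whole. The fingers move at their own pace and stop on an object; FORCE is the grip in N (left out, the last holds). Time passes only in rows, so rows that do not move let the fingers close. It gives the time, the measured TCP pose, the force, the opening and the grip force at its end, in the units of the state.
- manip.get_obs(): the state, without advancing time (a new reading comes with each control period).
- manip.snapshot(name): name is "scene" or "top"; returns a dict with "img" (384x512x3 uint8, red, green, blue), "depth" (384x512 float32, m along the optical axis (not along the pixel's ray), 0 where there is no reading), "vertical_fov" (degrees; the focal length in pixels is half the picture's height over the tangent of half this angle, whatever the lens; pixels are square), "cx", "cy" (the principal point, pixels), "view" (4x4, takes a point from world to camera coordinates). Camera axes: x right, y down, z forward; pixel columns grow to the right and rows downward; lengths in m; the calibration is good to about 2 mm. A picture is of the moment at which its call begins.
- manip.hand_in(): hands the job in; it is judged then, once.
The state is a dict: "clock": time; "joint_pos": joint angles; "joint_vel": joint speeds; "tau": joint torques, N m; "tcp_pos": TCP position; "eef_rot": TCP orientation; "ft_force": force on the tool from outside, world axes, zero at the start; "moment": the same for the moment, N m; "opening": finger opening in m; "grip_force": force on a finger pad.
Only numpy, scipy, OpenCV 4.12 (cv2) and the standard library are available. Lean on these libraries where they do the work, as an engineer would, in place of code of your own. Each camera call takes 0.05 s, during which the arm holds its last target. There are 200 camera calls.

## Working session

There is one attempt and no reset: what is moved stays moved. The work goes in short steps, Python scripts to look and compute and a shell command to move; the robot and the scene stay as the last step left them, time stands still between calls to the robot, and variables do not carry over. Pictures are saved under pics/ and viewed, at most 10 in all, crops included, and the job is handed in when it is done.

```bash
mkdir -p pics; cat > h.py <<'E'
import numpy as np, cv2
from workcell import manip
def shot(n):
    s=manip.snapshot(n); im=s["img"]; h,w=im.shape[:2]
    f=h/2/np.tan(np.radians(s["vertical_fov"])/2)
    return s,f
def ray(s,f,u,v):
    V=np.array(s["view"]); R=V[:3,:3]; o=-R.T@V[:3,3]
    return o, R.T@np.array([(u-s["cx"])/f,(v-s["cy"])/f,1])
def onz(s,f,u,v,z):
    o,d=ray(s,f,u,v); return o+d*(z-o[2])/d[2]
def dep(s,f,u,v):
    o,d=ray(s,f,u,v); return o+d*s["depth"][int(round(v)),int(round(u))]
E
python3 - <<'E'
from h import *
a=[]
for n in("scene","top"):
    s,f=shot(n); np.savez(n+'.npz',**s); V=np.array(s["view"]); print(n,f,s["cx"],s["cy"],(-V[:3,:3].T@V[:3,3]).round(3),V[:3,:3].round(2).tolist())
    cv2.imwrite(f'pics/{n}1.png',cv2.resize(s["img"][:,:,::-1],(800,600),interpolation=cv2.INTER_CUBIC))
o=manip.get_obs();print(o)
E
```

```text
scene 467.69287440193926 255.7789951135597 198.31691961738838 [1.367 0.263 0.769] [[-0.32, 0.95, -0.0], [0.57, 0.19, -0.8], [-0.76, -0.26, -0.6]]
top 379.619950336489 257.5813985749399 190.7427875117494 [ 0.348 -0.054  1.004] [[0.02, -1.0, -0.0], [-0.99, -0.02, -0.16], [0.16, 0.01, -0.99]]
{'clock': 0.1, 'joint_pos': array([-82.1723396 ,  19.12796602,   2.28653877,  84.0088758 ,
        -0.76842636,  76.96731869,  -3.35093354]), 'joint_vel': array([-0.05709398, -0.12905067,  0.01048564, -0.15427519,  0.04274531,
        0.01189274, -0.03408771]), 'tau': array([ 4.74304747e-03, -6.60019827e+01,  1.37080919e+00, -4.06477511e+01,
        1.69322547e-02,  8.94592318e-03, -2.44755989e-05]), 'tcp_pos': array([0.1518495 , 0.63182963, 0.40388297]), 'eef_rot': array([[-9.72315021e-01,  2.33673773e-01, -2.61527607e-04],
       [ 2.33673897e-01,  9.72313823e-01, -1.52935373e-03],
       [-1.03082949e-04, -1.54812578e-03, -9.99998796e-01]]), 'ft_force': array([ 0.20205163, -0.14091191, -0.13843643]), 'moment': array([-0.00523931, -0.04585225,  0.0082269 ]), 'grip_force': 0.0, 'opening': 0.08557561952781785}
```

View pics/scene1.png

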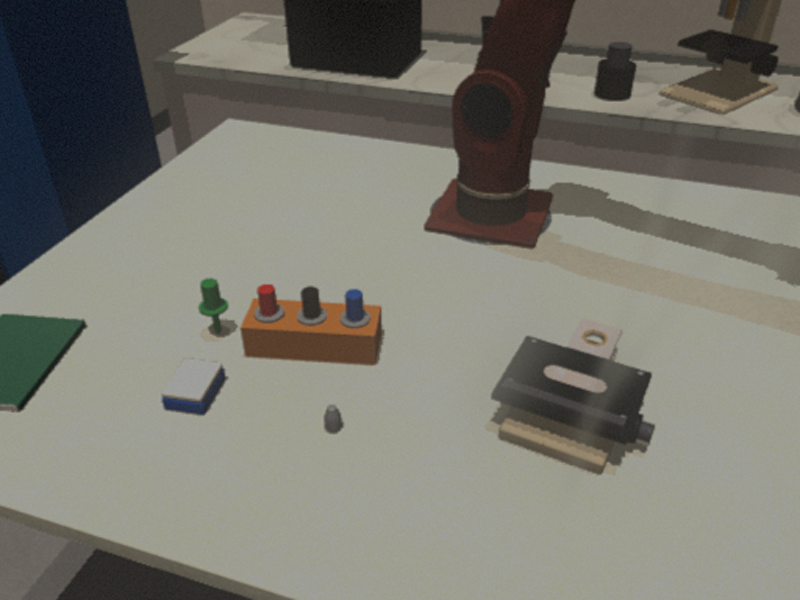

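View pics/top1.png

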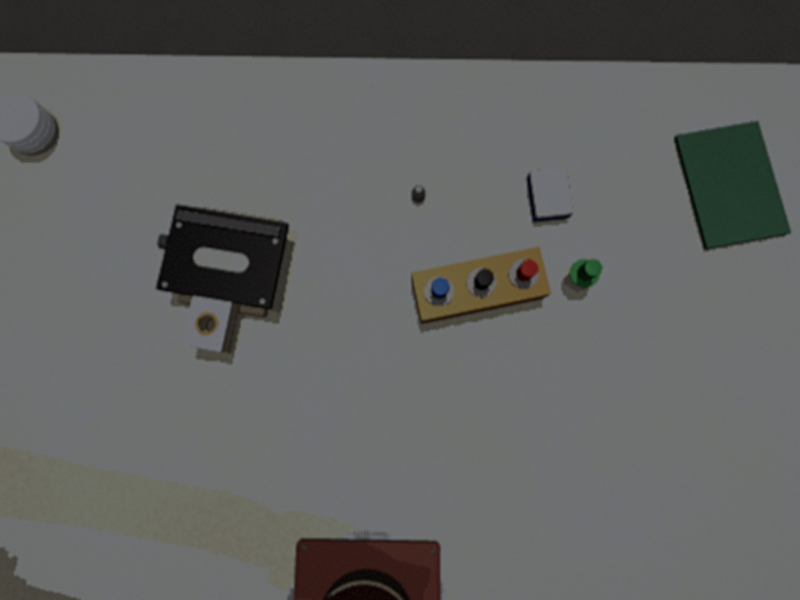

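The scene view (800×600) shows the block with red (267,300), black (311,303) and blue (354,305) knobs, and a separate green pin at (210,295). In the top view, red is at (527,270), black (484,279), blue (440,288), green (587,271) and the brass eyelet (206,323). The red knob in the block's end well is the one meant, since the green one stands outside the block. Next I measure and confirm with a crop.

```bash
cat > meas.py <<'E'
from h import *
S={n:dict(np.load(n+'.npz')) for n in("scene","top")}
def F(s): return 192/np.tan(np.radians(float(s["vertical_fov"]))/2)
def blob(m,near):
    n,l,st,c=cv2.connectedComponentsWithStats(m.astype(np.uint8))
    i=min([k for k in range(1,n) if st[k,4]>12],key=lambda k:np.hypot(*(c[k]-near)))
    return c[i],st[i]
def tri(p):
    A=[];b=[]
    for n in p:
        o,d=ray(S[n],F(S[n]),*p[n]); d/=np.linalg.norm(d); P=np.eye(3)-np.outer(d,d); A.append(P);b.append(P@o)
    x=np.linalg.lstsq(np.vstack(A),np.hstack(b),rcond=None)[0]
    return x,[np.linalg.norm(P@x-q).round(4) for P,q in zip(A,b)]
near={'red':((171,192),(337,173)),'blue':((226,195),(282,184)),'green':((134,188),(377,172)),'black':((199,194),(310,178))}
for k,v in near.items():
    p={}
    for n,q in zip(S,v):
        hsv=cv2.cvtColor(S[n]["img"],cv2.COLOR_RGB2HSV); H,s,V=[hsv[...,i].astype(int) for i in range(3)]
        m={'red':((H<5)|(H>172))&(s>150),'blue':(H>100)&(H<130)&(s>120),'green':(H>45)&(H<85)&(s>120),'black':(V<62)}[k]
        c,st=blob(m,np.array(q)); p[n]=c; print(k,n,c.round(1),st)
    x,e=tri(p); print(k,x.round(4),e)
    # z=top-plane checks with depth
    print('  depth pts',[dep(S[n],F(S[n]),*p[n]).round(3).tolist() for n in p])
# eyelet: brass ring
for n,q in(('scene',(380,216)),('top',(132,207))):
    s=S[n];hsv=cv2.cvtColor(s["img"],cv2.COLOR_RGB2HSV)
    x0,y0=q[0]-14,q[1]-14; w=hsv[y0:y0+28,x0:x0+28].astype(int)
    m=np.zeros((384,512),np.uint8); m[y0:y0+28,x0:x0+28]=((w[...,1]>70)&(w[...,0]>8)&(w[...,0]<32))
    c,st=blob(m,np.array(q)); cs,_=cv2.findContours((m).astype(np.uint8),0,2); k=max(cs,key=cv2.contourArea)
    el=cv2.fitEllipse(k); print('eye',n,el,st, onz(s,F(s),*el[0],.07).round(4), 'depth ear',dep(s,F(s),el[0][0],el[0][1]+14).round(3))
t=S['top']['img']; A=cv2.resize(t[150:215,255:405],None,fx=5,fy=5,interpolation=2); B=cv2.resize(t[170:240,95:165],(325,325),interpolation=2)
out=np.zeros((650+10,760,3),np.uint8)
out=np.vstack([np.pad(A,((0,0),(0,0),(0,0))),np.pad(cv2.resize(B,(260,260)),((0,0),(0,490),(0,0)))])
C=cv2.resize(S['scene']['img'][195:240,350:410],(360,260),interpolation=2); out[325:585,300:660]=C
cv2.imwrite('pics/crop.png',np.clip(out[:,:,::-1].astype(float)*1.5,0,255).astype(np.uint8))
E
python3 meas.py
```

```text
red scene [170.  184.8] [166 182   9   6  44]
red top [336.9 172.8] [331 167  13  13 117]
red [ 0.5403 -0.2408  0.1069] [np.float64(0.0022), np.float64(0.0022)]
  depth pts [[0.544, -0.241, 0.11], [0.539, -0.238, 0.111]]
blue scene [226.  188.1] [222 186   9   6  41]
blue top [281.3 184. ] [277 178  10  13 103]
blue [ 0.51   -0.1057  0.1073] [np.float64(0.0009), np.float64(0.0009)]
  depth pts [[0.516, -0.104, 0.112], [0.509, -0.105, 0.113]]
green scene [133.1 180.6] [130 179   8   4  18]
green top [374.3 174.3] [365 167  20  17 255]
green [ 0.5424 -0.3386  0.098 ] [np.float64(0.0075), np.float64(0.0075)]
  depth pts [[0.55, -0.342, 0.104], [0.539, -0.332, 0.097]]
black scene [198.6 193.6] [194 184  11  20 180]
black top [308.7 180.2] [303 172  13  18 167]
black [ 0.5247 -0.1742  0.085 ] [np.float64(0.0007), np.float64(0.0007)]
  depth pts [[0.538, -0.168, 0.096], [0.52, -0.17, 0.11]]
eye scene ((380.2395935058594, 215.63815307617188), (9.121220588684082, 15.481831550598145), 101.6053237915039) [373 211  16  10  64] [0.4507 0.2623 0.07  ] depth ear [0.503 0.268 0.07 ]
eye top ((131.72390747070312, 206.72390747070312), (13.255979537963867, 14.26353931427002), 45.0) [125 200  15  15 109] [0.453  0.2632 0.07  ] depth ear [0.418 0.261 0.068]
```

View pics/crop.png

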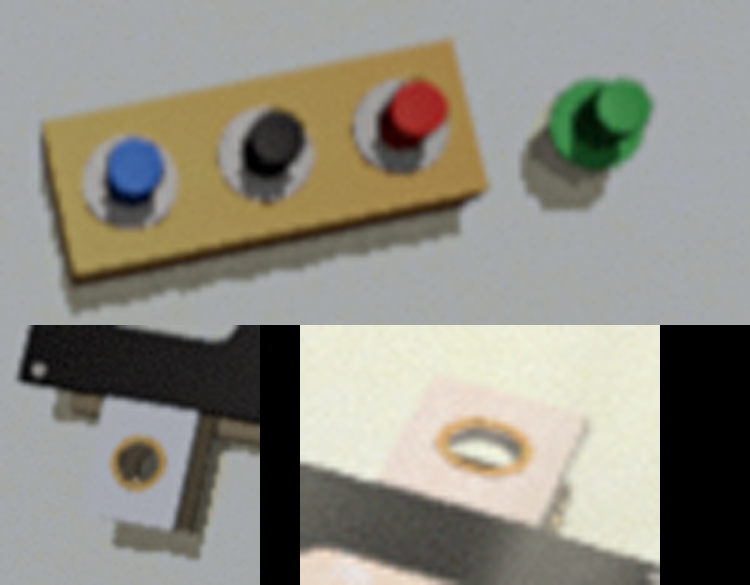

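The crop confirms red in the end well of the block (top-view pixel 337,173), with the green one outside it. The eyelet agrees in both views, at about (0.452, 0.263). Refining the red axis and planning the moves next.

```bash
cat >> h.py <<'E'
def togo(x,y,zg):  # shift in tool axes (mm) to put grasp point at x,y,zg
    o=manip.get_obs(); R=o["eef_rot"]; g=o["tcp_pos"]+R[:,2]*manip.grip_depth
    print('grasp',g.round(4),'yaw y',np.degrees(np.arctan2(R[1,1],R[0,1])).round(2),'toolshift mm',(R.T@(np.array([x,y,zg])-g)*1000).round(1),'t',o["clock"].__round__(2),'j7',o["joint_pos"].round(0))
E
python3 - <<'E'
from h import *
S={n:dict(np.load(n+'.npz')) for n in("scene","top")}
F=lambda s:192/np.tan(np.radians(float(s["vertical_fov"]))/2)
for n,pts in(('scene',((170,184.8),(226,188.1))),('top',((336.9,172.8),(281.3,184)))):
    print(n,[onz(S[n],F(S[n]),*p,.11).round(4) for p in pts])
t=S['top'];hsv=cv2.cvtColor(t["img"],cv2.COLOR_RGB2HSV).astype(int)
# orange top-face corners at z=.06
m=((hsv[...,0]>8)&(hsv[...,0]<28)&(hsv[...,1]>90)&(hsv[...,2]>90)).astype(np.uint8); m[:,:255]=0; m[215:]=0
m=cv2.morphologyEx(m,cv2.MORPH_OPEN,np.ones((3,3))); c=max(cv2.findContours(m,0,2)[0],key=cv2.contourArea)
b=cv2.boxPoints(cv2.minAreaRect(c)); q=np.array([onz(t,F(t),*p,.06) for p in b]); print(q.round(4),q.mean(0).round(4))
d=q[0]-q[1]; e=q[1]-q[2]; print(np.linalg.norm(d),np.linalg.norm(e)); L=d if np.linalg.norm(d)>np.linalg.norm(e) else e
u=L/np.linalg.norm(L); u*=-np.sign(u[1]); print('red est',(q.mean(0)+.07*u).round(4),'row heading',np.degrees(np.arctan2(u[1],u[0])))
togo(.45,.45,.25); R=manip.get_obs()["eef_rot"]; print(R.T@np.array([90,-690,0]))
E
```

```text
scene [array([ 0.5442, -0.2408,  0.11  ]), array([ 0.5136, -0.1052,  0.11  ])]
top [array([ 0.5388, -0.238 ,  0.11  ]), array([ 0.5092, -0.1047,  0.11  ])]
[[ 0.5423 -0.062   0.06  ]
 [ 0.5898 -0.2709  0.06  ]
 [ 0.5132 -0.2848  0.06  ]
 [ 0.4667 -0.0784  0.06  ]] [ 0.528 -0.174  0.06 ]
0.21427340930397348 0.07787929849912091
red est [ 0.5435 -0.2423  0.06  ] row heading -77.19277090738596
grasp [0.1518 0.6316 0.2492] yaw y 76.49 toolshift mm [-332.4 -106.9   -0.6] t 0.1 j7 [-82.  19.   2.  84.  -1.  77.  -3.]
[-248.74334083 -649.86589844    1.03171659]
```

```bash
python3 -m creep '-33 -11 0 0 1;-33 -11 0 0 1;-33 -11 0 0 1;-33 -11 0 0 1;-33 -11 0 0 1;-33 -11 0 0 1;-33 -11 0 0 1;-33 -11 0 0 1;-33 -11 0 0 1;-33 -11 0 0 1' 40
python3 -c "
from h import *
togo(.543,-.2415,.25)"
```

```text
clock: 1.1
tcp_pos: [0.448, 0.447, 0.4043]
eef_rot: [[-0.972, 0.233, -0.0], [0.233, 0.972, -0.001], [0.0, -0.001, -1.0]]
ft_force: [0.2, 0.8, -0.0]
opening: 0.0856
grip_force: 0.0
grasp [0.4479 0.4469 0.2496] yaw y 76.5 toolshift mm [-253.2 -647.2   -0. ] t 1.1 j7 [-59.  17.  12.  87.  -4.  76.  30.]
```

```bash
python3 -m creep '-14 -36 0 0 1;-14 -36 0 0 1;-14 -36 0 0 1;-14 -36 0 0 1;-14 -36 0 0 1;-14 -36 0 0 1;-14 -36 0 0 1;-14 -36 0 0 1;-14 -36 0 0 1;-14 -36 0 0 1;-14 -36 0 0 1;-14 -36 0 0 1;-14 -36 0 0 1;-14 -36 0 0 1;-14 -36 0 0 1;-14 -36 0 0 1;-14 -36 0 0 1;-14 -36 0 0 1'
python3 -m creep '0 0 0 0.14 1;0 0 0 0.14 1;0 0 0 0.14 1;0 0 0 0.14 1;0 0 0 0.14 1;0 0 0 0.14 1;0 0 0 0.14 1;0 0 0 0.13 1;0 0 0 0 1'
python3 -c "
from h import *
togo(.543,-.2415,.094)"
```

```text
clock: 2.9
tcp_pos: [0.5406, -0.2424, 0.4045]
eef_rot: [[-0.972, 0.233, -0.0], [0.233, 0.972, 0.0], [0.0, 0.0, -1.0]]
ft_force: [1.4, -0.1, 0.6]
opening: 0.085
grip_force: 0.0
clock: 3.8
tcp_pos: [0.5406, -0.2408, 0.4044]
eef_rot: [[-0.221, 0.975, -0.001], [0.975, 0.221, -0.0], [0.0, -0.001, -1.0]]
ft_force: [0.2, 0.7, 0.3]
opening: 0.0857
grip_force: 0.0
grasp [ 0.5405 -0.2408  0.2497] yaw y 12.78 toolshift mm [ -1.3   2.4 155.7] t 3.8 j7 [-23.  17.  53.  94. -14.  76.  45.]
```

```bash
python3 -m creep '-1 2 0 0 1;0 0 20 0 1;0 0 20 0 1;0 0 20 0 1;0 0 20 0 1;0 0 20 0 1;0 0 20 0 1;0 0 20 0 1;0 0 10 0 1;0 0 5 0 1;0 0 0 0 1;0 0 0 0 1'
python3 -m creep '0 0 0 0 -1;0 0 0 0 -1;0 0 0 0 -1;0 0 0 0 -1;0 0 0 0 -1;0 0 0 0 -1;0 0 0 0 -1;0 0 0 0 -1;0 0 0 0 -1;0 0 0 0 -1' 40
python3 -c "
from h import *
togo(.543,-.2415,.094)"
```

```text
clock: 5.0
tcp_pos: [0.5431, -0.2418, 0.2505]
eef_rot: [[-0.224, 0.975, 0.001], [0.975, 0.224, -0.0], [-0.001, 0.001, -1.0]]
ft_force: [0.1, -0.4, -0.7]
opening: 0.0857
grip_force: 0.0
clock: 6.0
tcp_pos: [0.543, -0.2416, 0.2501]
eef_rot: [[-0.223, 0.975, 0.001], [0.975, 0.223, -0.0], [-0.0, 0.001, -1.0]]
ft_force: [-0.2, -0.1, 6.0]
opening: 0.0269
grip_force: 39.4
grasp [ 0.5431 -0.2416  0.0954] yaw y 12.89 toolshift mm [ 0.1 -0.1  1.4] t 6.0 j7 [-18.  26.  48. 104. -22.  60.  51.]
```

```bash
python3 -m creep '0 0 -5 0 -1;0 0 -10 0 -1;0 0 -20 0 -1;0 0 -20 0 -1;0 0 -20 0 -1;0 0 -20 0 -1;0 0 -20 0 -1;0 0 -10 0 -1;0 0 -5 0 -1;0 0 0 0 -1'
python3 - <<'E'
from h import *
togo(.4515,.263,.224)
s,f=shot("scene")
cv2.imwrite('pics/lift.png',cv2.resize(s["img"][90:270,90:330,::-1],(800,600),interpolation=2))
E
```

```text
clock: 7.0
tcp_pos: [0.5428, -0.2415, 0.38]
eef_rot: [[-0.223, 0.975, 0.0], [0.975, 0.223, 0.0], [-0.0, 0.0, -1.0]]
ft_force: [-0.2, -0.2, -0.8]
opening: 0.027
grip_force: 39.4
grasp [ 0.5429 -0.2415  0.2253] yaw y 12.89 toolshift mm [512.2  23.5   1.2] t 7.0 j7 [-23.  18.  52.  96. -15.  73.  46.]
```

View pics/lift.png

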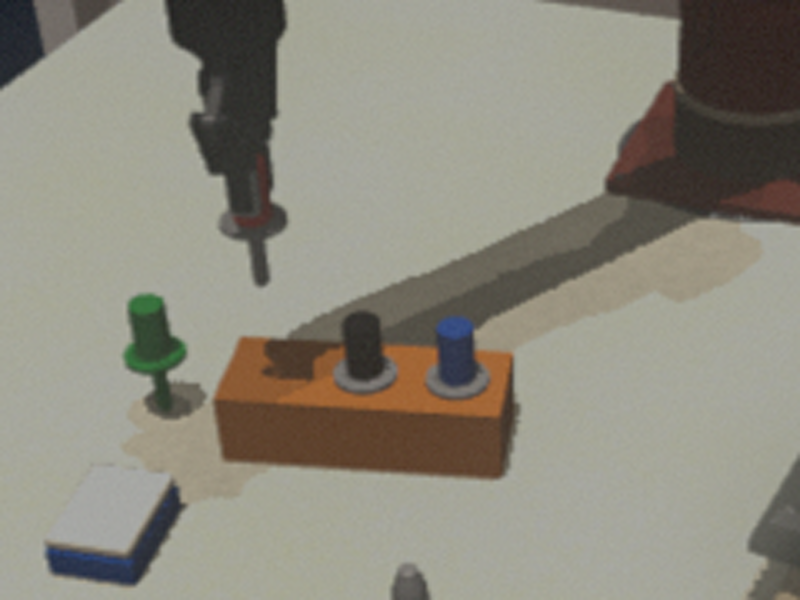

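The red pin is held (collar at crop pixel 253,220, shaft tip 262,283), and black (362,345) and blue (455,350) stand undisturbed. Carrying it to the eyelet.

```bash
python3 -m creep '10 0 0 0 -1;20 1 0 0 -1;32 2 0 0 -1;32 2 0 0 -1;32 2 0 0 -1;32 2 0 0 -1;32 1 0 0 -1;32 1 0 0 -1;32 1 0 0 -1;32 1 0 0 -1;32 1 0 0 -1;32 1 0 0 -1;32 1 0 0 -1;32 1 0 0 -1;32 1 0 0 -1;32 2 0 0 -1;32 2 0 0 -1;22 1 0 0 -1;10 0 0 0 -1;0 0 0 0 -1'
python3 -m creep '0 0 0 -0.11 -1;0 0 0 -0.11 -1;0 0 0 -0.11 -1;0 0 0 -0.11 -1;0 0 0 -0.11 -1;0 0 0 -0.11 -1;0 0 0 -0.11 -1;0 0 0 -0.11 -1;0 0 0 -0.11 -1;0 0 0 -0.11 -1;0 0 0 0 -1'
python3 - <<'E'
from h import *
togo(.4515,.263,.165)
E
```

```text
clock: 9.05
tcp_pos: [0.4434, 0.293, 0.379]
eef_rot: [[-0.225, 0.974, -0.001], [0.974, 0.225, -0.001], [-0.001, -0.001, -1.0]]
ft_force: [-0.3, -0.6, -1.4]
opening: 0.0269
grip_force: 39.4
clock: 10.15
tcp_pos: [0.4448, 0.2902, 0.3796]
eef_rot: [[-0.97, 0.244, -0.0], [0.244, 0.97, -0.0], [-0.0, -0.0, -1.0]]
ft_force: [0.1, -0.8, -0.5]
opening: 0.0268
grip_force: 39.3
grasp [0.4448 0.2901 0.2249] yaw y 75.89 toolshift mm [-13.2 -24.6  59.9] t 10.15 j7 [-62.   6.  26. 104.  -3.  71.  41.]
```

```bash
python3 -m creep '-7 -12 0 0 -1;-6 -12 0 0 -1;0 -1 15 0 -1;0 0 20 0 -1;0 0 15 0 -1;0 0 5 0 -1;0 0 0 0 -1;0 0 0 0 -1'
python3 - <<'E'
from h import *
togo(.4515,.263,.105)
a=[]
for n,(x,y) in(("scene",(380,200)),("top",(132,207))):
    s,f=shot(n);np.savez(n+'2.npz',**s)
    a.append(cv2.resize(s["img"][y-40:y+35,x-25:x+25,::-1] if n=="scene" else s["img"][y-40:y+35,x-25:x+25,::-1],(400,600),interpolation=2))
cv2.imwrite('pics/over.png',np.hstack(a))
E
```

```text
clock: 10.95
tcp_pos: [0.4513, 0.2641, 0.3255]
eef_rot: [[-0.97, 0.245, 0.001], [0.245, 0.97, 0.0], [-0.001, 0.001, -1.0]]
ft_force: [-0.6, -0.1, -0.3]
opening: 0.0265
grip_force: 39.5
grasp [0.4514 0.2641 0.1708] yaw y 75.85 toolshift mm [-0.4 -1.1 65.8] t 10.95 j7 [-60.   8.  27. 109.  -4.  65.  44.]
```

View pics/over.png

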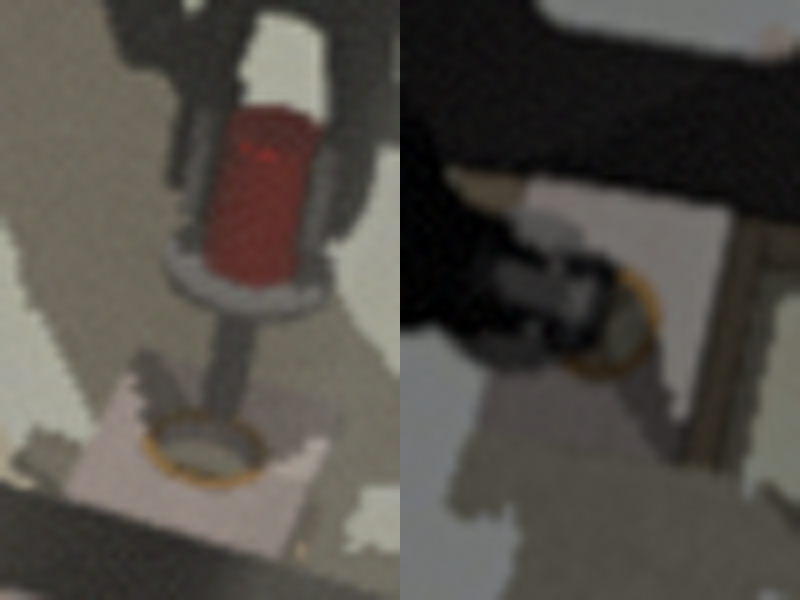

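The pin hangs over the eyelet: in the scene crop (left) the shaft runs from (240,315) to (222,415), and the rim is centred near (205,447). I check tilt and offset by projecting an ideal vertical axis.

```bash
python3 - <<'E'
from h import *
s=dict(np.load('scene2.npz')); f=192/np.tan(np.radians(float(s["vertical_fov"]))/2); V=s["view"]
def pr(p):
    c=V[:3,:3]@p+V[:3,3]; u=c[:2]/c[2]*f+np.array([s["cx"],s["cy"]]); return ((u-[355,160]+.5)*8-.5).round(0)
x,y=.4514,.2641
for z in(.1855,.1354,.084): print(z,pr(np.array([x,y,z])))
print('eye',pr(np.array([.4515,.263,.07])), 'x+10mm',pr(np.array([.4615,y,.084])),'y+10mm',pr(np.array([.4514,y+.01,.084])))
# observed shaft center per row, in crop coords
im=s["img"].astype(int)
for r in range(198,214):
    row=im[r,372:395].sum(1); print(r,(r-160)*8+4,row.tolist())
E
```

```text
0.1855 [276. 128.]
0.1354 [247. 273.]
0.084 [219. 414.]
eye [207. 451.] x+10mm [215. 434.] y+10mm [253. 421.]
198 308 [301, 305, 305, 302, 305, 293, 286, 265, 245, 238, 248, 269, 279, 296, 302, 297, 300, 290, 295, 297, 264, 273, 260]
199 316 [306, 307, 294, 297, 299, 300, 296, 295, 297, 279, 219, 207, 217, 224, 238, 246, 242, 251, 233, 229, 248, 272, 303]
200 324 [312, 298, 298, 298, 294, 296, 298, 303, 300, 273, 214, 183, 190, 198, 203, 243, 263, 268, 268, 284, 298, 309, 316]
201 332 [305, 314, 300, 297, 295, 298, 296, 298, 300, 269, 204, 189, 197, 189, 211, 270, 304, 309, 297, 307, 309, 304, 313]
202 340 [302, 304, 301, 300, 306, 301, 290, 303, 298, 247, 197, 191, 192, 197, 213, 282, 304, 307, 310, 310, 308, 312, 315]
203 348 [274, 280, 290, 296, 301, 298, 301, 297, 298, 236, 193, 186, 188, 183, 219, 280, 308, 304, 308, 306, 312, 312, 316]
204 356 [237, 227, 237, 274, 295, 302, 289, 299, 292, 250, 193, 194, 187, 202, 244, 288, 300, 308, 308, 307, 303, 307, 311]
205 364 [230, 224, 228, 257, 284, 283, 282, 292, 286, 217, 183, 182, 200, 192, 256, 294, 301, 300, 300, 311, 298, 305, 309
[... 293 characters left out ...]
 276, 218, 188, 201, 191, 192, 215, 267, 285, 295, 294, 305, 305, 317, 314, 313]
209 396 [326, 249, 226, 226, 227, 225, 264, 271, 226, 181, 196, 189, 194, 240, 287, 284, 281, 288, 288, 297, 301, 307, 320]
210 404 [387, 281, 227, 223, 217, 213, 229, 257, 208, 187, 197, 195, 204, 252, 283, 279, 287, 279, 293, 299, 297, 299, 306]
211 412 [317, 236, 214, 211, 213, 190, 193, 195, 193, 187, 193, 189, 209, 269, 285, 299, 287, 293, 296, 299, 296, 307, 309]
212 420 [332, 233, 201, 191, 198, 200, 214, 200, 200, 203, 205, 193, 222, 256, 279, 290, 294, 288, 295, 303, 303, 310, 306]
213 428 [406, 285, 189, 204, 231, 230, 237, 224, 236, 241, 217, 218, 203, 209, 237, 275, 292, 291, 288, 301, 290, 310, 309]
```

Predicted and observed axes agree within about 0.5 mm and the pin is vertical. Lowering.

```bash
python3 -m creep '0 -1 0 0 -1;0 0 10 0 -1;0 0 10 0 -1;0 0 10 0 -1;0 0 10 0 -1;0 0 10 0 -1;0 0 5 0 -1;0 0 4 0 -1;0 0 0 0 -1;0 0 0 0 -1'
python3 -c "
from h import *
togo(.4515,.263,.105)"
```

```text
clock: 12.05
tcp_pos: [0.4508, 0.2636, 0.2659]
eef_rot: [[-0.97, 0.243, 0.0], [0.243, 0.97, 0.0], [-0.0, 0.0, -1.0]]
ft_force: [-0.1, 0.0, -1.6]
opening: 0.027
grip_force: 39.5
grasp [0.4508 0.2636 0.1112] yaw y 75.91 toolshift mm [-0.8 -0.5  6.2] t 12.05 j7 [-59.  12.  27. 112.  -6.  57.  46.]
```

```bash
python3 -m creep '0 0 2 0 -1;0 0 2 0 -1;0 0 1 0 -1;0 0 0 0 -1;0 0 0 0 -1'
python3 -c "
from h import *
togo(.4515,.263,.1054)"
```

```text
clock: 12.55
tcp_pos: [0.4506, 0.2636, 0.2607]
eef_rot: [[-0.97, 0.243, -0.0], [0.243, 0.97, -0.0], [-0.0, -0.0, -1.0]]
ft_force: [0.2, 0.3, -0.8]
opening: 0.0271
grip_force: 39.5
grasp [0.4506 0.2635 0.106 ] yaw y 75.91 toolshift mm [-1.  -0.3  0.6] t 12.55 j7 [-59.  12.  27. 112.  -7.  57.  47.]
```

```bash
python3 -m creep '0 0 1 0 -1;0 0 0 0 -1;0 0 1 0 -1;0 0 0 0 -1;0 0 0 0 -1'
python3 - <<'E'
from h import *
togo(.4515,.263,.1054)
s,f=shot("scene"); cv2.imwrite('pics/seat.png',cv2.resize(s["img"][150:250,320:440,::-1],(720,600),interpolation=2))
E
```

```text
clock: 13.05
tcp_pos: [0.4508, 0.2635, 0.2599]
eef_rot: [[-0.97, 0.243, -0.0], [0.243, 0.97, 0.001], [0.0, 0.001, -1.0]]
ft_force: [-6.1, -4.1, 16.1]
opening: 0.027
grip_force: 41.3
grasp [0.4508 0.2636 0.1052] yaw y 75.91 toolshift mm [-0.9 -0.4 -0.2] t 13.05 j7 [-59.  12.  27. 112.  -7.  57.  47.]
```

View pics/seat.png

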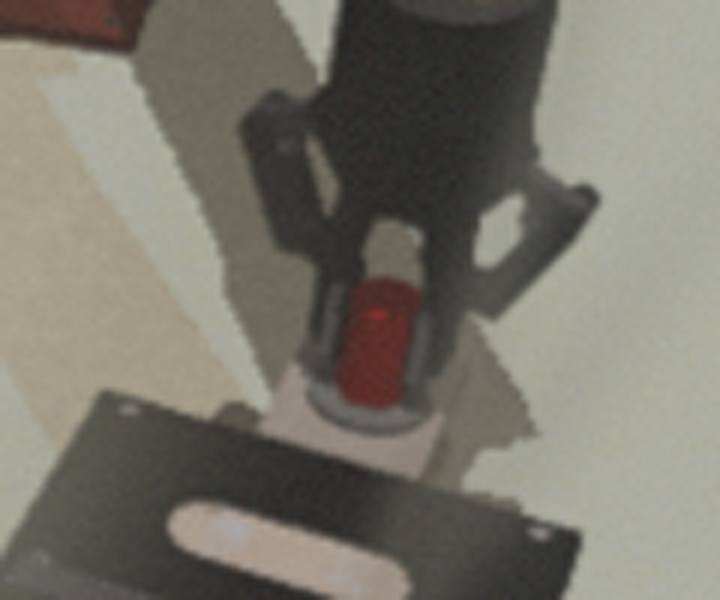

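The collar (370,415) sits on the pale ear and the wrist reads 16 N, so contact has been made. Relieving 1 mm, releasing and rising.

```bash
python3 -m creep '0 0 -1 0 -1;0 0 0 0 -1;0 0 0 0 1;0 0 0 0 1;0 0 0 0 1;0 0 0 0 1;0 0 0 0 1;0 0 0 0 1;0 0 0 0 1;0 0 0 0 1;0 0 0 0 1;0 0 0 0 1'
python3 -m creep '0 0 -10 0 1;0 0 -20 0 1;0 0 -25 0 1;0 0 -25 0 1;0 0 -25 0 1;0 0 -25 0 1;0 0 -20 0 1;0 0 -10 0 1;0 0 0 0 1;0 0 0 0 1'
python3 - <<'E'
from h import *
a=[]
for n,(x,y) in(("scene",(380,205)),("top",(132,207))):
    s,f=shot(n)
    a.append(cv2.resize(s["img"][y-37:y+38,x-25:x+25,::-1],(400,600),interpolation=2))
    hsv=cv2.cvtColor(s["img"],cv2.COLOR_RGB2HSV).astype(int); m=(((hsv[...,0]<5)|(hsv[...,0]>172))&(hsv[...,1]>150)).astype(np.uint8)
    k=np.zeros_like(m);k[y-40:y+30,x-30:x+30]=1; N,l,st,c=cv2.connectedComponentsWithStats(m*k); 
    if N>1:
        i=1+np.argmax(st[1:,4]); print(n,c[i],st[i],onz(s,f,*c[i],.12),dep(s,f,*c[i]))
cv2.imwrite('pics/end.png',np.hstack(a))
E
```

```text
clock: 14.3
tcp_pos: [0.4506, 0.2635, 0.2597]
eef_rot: [[-0.97, 0.243, -0.0], [0.243, 0.97, -0.0], [0.0, -0.0, -1.0]]
ft_force: [-0.5, 0.6, -1.1]
opening: 0.0854
grip_force: 0.0
clock: 15.3
tcp_pos: [0.4505, 0.2634, 0.4191]
eef_rot: [[-0.97, 0.243, -0.001], [0.243, 0.97, -0.0], [0.0, -0.001, -1.0]]
ft_force: [-0.1, 0.0, 0.2]
opening: 0.0857
grip_force: 0.0
scene [384.34545455 199.58181818] [379 197  11   7  55] [0.45326005 0.26428303 0.12      ] [0.4556481  0.26427875 0.12169656]
top [129.01086957 206.02173913] [123 200  12  11  92] [0.44895855 0.25267604 0.12      ] [0.44905793 0.25297913 0.1191267 ]
```

View pics/end.png

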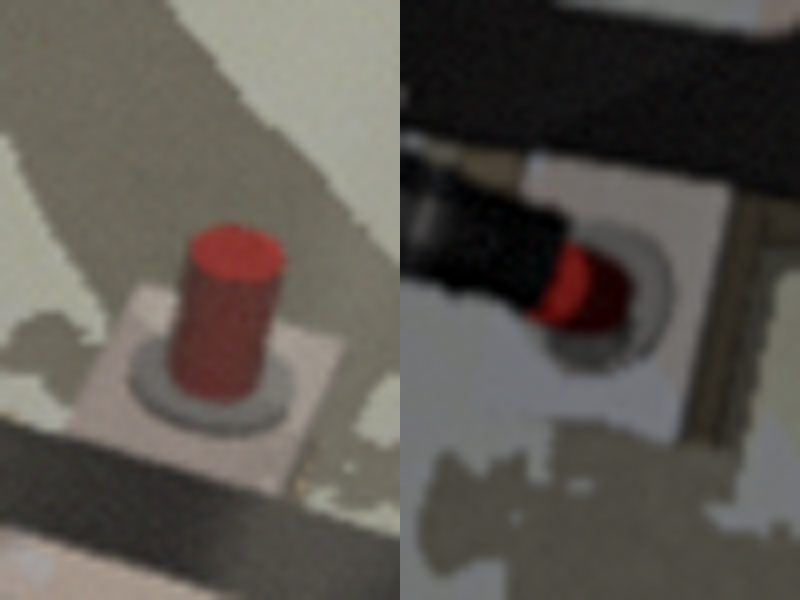

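The pin stands upright with its collar flat on the ear (left crop, collar at 213,385). The knob top is at z≈0.12 and (0.453, 0.264), over the eyelet. The top view is partly hidden by the finger, which has been raised well clear.

```bash
python3 -c "
from workcell import manip
print(manip.hand_in())"
```

```text
the job is handed in; nothing more can be done
None
```

The red pin is through the eyelet with its collar flat on the ear, released and standing upright, and I did not touch the black and blue pins after they last showed in place in the block; the job is handed in (no verdict was returned).

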